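Offer up the sketch-box lid for its hinge pins

TASK

Lift the wooden lid of the painter's sketch box out of the drying rack and offer it up, upright, behind the open box with its inside face towards the box, so that on both brass hinges the lid's knuckle sits between the box's two knuckles and their pin holes line up. Finish while still holding the lid there, its weight in your grip and not resting on or pushing against the box, so that I can slide the pins through. Do not force the hinges, and leave the canvases in the rack, the brush jar and the dish of pins where they are.

Things in the scene. Friction and masses are not known exactly. Their poses are not given: they have to be found in the camera images.
- lid_center (a point): centre of the loose lid, a brown wooden panel 18 mm thick (x), 220 wide (y), 150 high (z), 0.3 to 0.5 kg, upright in one of the rack's slots, centre 105 mm above the bench, plain top edge free. +x: out of its dark outer face; -x: out of its pale inside face. Two brass hinge leaves at the foot of the inside face, at y = +70 and -70 mm; each has one knuckle hanging below the bottom edge
- lid_hinge_left (a point): middle of the hole of the lid's left knuckle (16 mm long along y, 14 mm outside diameter, 8 mm hole along y). From the lid's centre: 9 mm to -x (so in the plane of the inside face), 70 mm to +y, 84 mm down (9 mm below the bottom edge)
- lid_hinge_right (a point): the same for the lid's right knuckle, 70 mm to -y
- box: the open wooden sketch box, 150 (x) by 220 (y) mm, 55 mm high; it does not move. Origin: centre of its underside, on the bench; +x out of its back, where the hinges are; z up. Palette and tubes inside lie below the rim. Holes lined up, lid upright: axes of lid and box parallel, the lid's centre 93 mm to +x of this origin, same y, 139 mm above the bench
- box_hinge_left (a point): box's left hinge: point on its pin axis midway between its two knuckles (14 mm long, 14 mm outside diameter, 8 mm hole along y, for a 4.5 mm pin). From the box's origin: 84 mm to +x (9 mm behind the back face), 70 mm to +y, 55 mm up. The gap between the knuckles is 21 mm: 2.5 mm spare on each side of the lid's knuckle
- box_hinge_right (a point): the same for the box's right hinge, 70 mm to -y. With the holes lined up and the lid upright, the lid's bottom edge is 2 mm above the tops of the box's knuckles and the lid's knuckles are 2 mm behind the box's back face
- rack_slot (a point): the wooden drying rack, which does not move: middle of its middle slot, on the runners that carry the panels, 30 mm above the bench. Slots at x = -50, 0, +50 mm, between pairs of dowels (2 mm free on each side of a panel, at y = +28 and -28 mm, reaching 98 mm above the bench); base 190 (x) by 150 (y) mm. Panels stand square to its x
- canvas_a_center (a point): small ochre stretched canvas, 18 mm thick (x), 140 mm wide (y), 85 mm high, standing in another slot; its centre. Its top is 115 mm above the bench
- canvas_b_center (a point): small pale grey stretched canvas, same size, in the remaining slot; its centre
- brush_jar_center (a point): glass jar with brushes, 68 mm wide, 95 mm high, brush tips up to 215 mm above the bench; this point is the jar's centre
- pin_dish_center (a point): shallow steel dish 70 mm wide, 12 mm high, with the two brass hinge pins in it; its centre

How it is judged:
By the outcome, as a careful person would: the job done as asked, in the order asked, and still so for the second after the job is handed in, while the arm keeps its last pose, push and grip.
It also fails if it takes over 45 s, if anything falls off the work surface, if the arm or the gripper's body presses on something with over 40 N, if the wrist force passes 120 N, or if a joint passes its speed limit or range.

ROBOT

A 7-joint arm with a two-finger parallel gripper is mounted at the origin on the work surface. World frame = base frame: x ahead of the robot, y to its left, z up, the work surface at z = 0. Lengths are in m, angles in rad, forces in N, time in s.
With the tool pointing down it reaches from about 0.425 to 0.875 m from the base axis. Payload 4.7 kg.
Tool frame: the origin (TCP) lies midway between the tips of the shut fingers; the grasp point (between the pads) lies 19 mm behind it; z points along the fingers, y is the direction in which the jaws open and shut (so a half turn about z gives the same grasp; the last joint's range is limited). The gripper opens to 87 mm and grips with 3 to 60 N. Pads are 19 mm wide; open, the fingers measure 117 mm over their backs; the gripper's body (75 mm by 190 mm) begins 51 mm behind the grasp point.
Start: joints at [1.312, 0.321, -0.07, 1.45, 0.023, 1.371, -0.057], TCP at [0.175, -0.626, 0.223] pointing down, gripper open.
Joint ranges: [-2.86, 2.86], [-0.3, 2.09], [-1.38, 1.24], [0.06, 2.45], [-1.56, 4.7], [0.09, 2.05], [-2.69, 2.69]. Speed limits (rad/s): [2.57, 2.57, 3.14, 3.14, 3.14, 3.14, 3.14].

INTERFACE

Orientations are given as a rotation vector (axis times angle).
In Python, from bench import ctrl, optics gives the robot as it stands. The module is installed in compiled form; this text tells all that it offers.
- The arm moves only by the tool step_arm, never from a script. Its argument "deltas" is a list of rows, each a list of 7 numbers: the turn, a rotation vector about the tool's x, y, z in degrees, then the shift along the tool's x, y, z in mm, then the finger opening in mm, from 0 to 87. A call has exactly 8 rows; each row is the pose to reach, as a shift and turn from the pose commanded when the call began, along the tool's axes at that moment; what a row does not reach only later rows make up. A row lasts 1/8 s, in which the tool goes at most 62.5 mm and 10.7 degrees, less where a joint would pass 70% of its speed; a pose out of reach is approached as far as the arm can. A call with a gripper value outside its range is refused whole. The fingers move at their own pace and stop on an object; "newtons" is the grip in N (left out, the last holds). Time passes only in rows, so rows that repeat a pose let the fingers close, or fill a call up. It gives the time, the measured TCP pose, the force and the opening at its end, in the units of the state.
- ctrl.get_state(): the state, without advancing time (a new reading comes with each control period).
- optics.get_image(name): name is "side" or "top"; returns the picture (384x512x3 uint8, red, green, blue); there is no depth.
- optics.get_calibration(name): a dict with "K" (3x3 intrinsics, pixels), "k1" (the pictures are not rectified: a ray, as slopes to the right and down, at radius r is drawn at 1 + k1 r^2 times it, then the intrinsics apply), "R" (3x3) and "t" (3): a world point X has camera coordinates R X + t. Camera axes: x right, y down, z forward; pixel columns grow to the right and rows downward; lengths in m; the calibration is good to about 2 mm. A picture is of the moment at which its call begins. get_calibration takes no time and is no camera call.
- ctrl.close_job(): hands the job in, once; it reports no verdict.
The state is a dict: "time": time; "joint_positions": joint angles; "qd": joint speeds; "joint_torque": joint torques, N m; "position": TCP position; "tool_rot": TCP orientation; "ft_force": force on the tool from outside, world axes, zero at the start; "torque": the same for the moment, N m; "grip_width": opening from 0.0 (shut) to 1.0 (fully open).
Only numpy, scipy, OpenCV 4.12 (cv2) and the standard library are available. Lean on these libraries where they do the work, as an engineer would, in place of code of your own. Each camera call takes 0.05 s, during which the arm holds its last target.

## Working session

There is one attempt and no reset: what is moved stays moved. The work goes in short steps, Python scripts to look and compute and a tool call to move; the robot and the scene stay as the last step left them, time stands still between calls to the robot, and variables do not carry over. Pictures are saved under pics/ and viewed, and the job is handed in when it is done.

Besides the shell and the picture viewer there is one more tool, called after ">>>" as a command line: name --pt "numbers of a row" for each row, then --argument value for the rest. step_arm: Moves the arm, as the interface text tells. Its arguments: {"type":"object","properties":{"deltas":{"type":"array"},"newtons":{"type":"number"}},"required":["deltas"]}

```bash
mkdir -p pics; python3 - <<'E'
from bench import ctrl, optics
import cv2
print(ctrl.get_state())
for n in("side","top"):
    cv2.imwrite(f"pics/{n}0.png",optics.get_image(n)[:,:,::-1]); print(n,optics.get_calibration(n))
E
```

```text
{'time': 0.0, 'joint_positions': array([ 1.31213758,  0.32183223, -0.07005771,  1.45170047,  0.02261394,
        1.37081213, -0.05690645]), 'qd': array([ 0.00120824,  0.00097773, -0.00125287,  0.00125234,  0.00070111,
       -0.00023569,  0.00069815]), 'joint_torque': array([-4.01010084e-04, -4.91291678e+01, -4.04357566e-01, -3.12533784e+01,
       -6.40283804e-02,  4.34727164e-02,  1.67546686e-04]), 'position': array([ 0.17487886, -0.62543913,  0.22144255]), 'tool_rot': array([-3.11051259e+00, -4.26862382e-01,  6.09662430e-04]), 'ft_force': array([ 0.04746983,  0.80948932, -0.12734664]), 'torque': array([-0.00792933, -0.03953161,  0.02517132]), 'grip_width': 0.9966033576160948}
side {'K': array([[380.10828984,   0.        , 255.25016542],
       [  0.        , 380.10828984, 188.21234952],
       [  0.        ,   0.        ,   1.        ]]), 'k1': -0.09223979325249686, 'R': array([[-0.89326219, -0.44943922, -0.00933045],
       [-0.33486678,  0.67910964, -0.65320314],
       [ 0.2999115 , -0.58035721, -0.75712522]]), 't': array([0.53004569, 0.27585762, 0.74294576])}
top {'K': array([[406.12835369,   0.        , 250.51567949],
       [  0.        , 406.12835369, 187.18963973],
       [  0.        ,   0.        ,   1.        ]]), 'k1': -0.04570699872020826, 'R': array([[ 0.01237733, -0.99962503,  0.02442523],
       [-0.99713904, -0.01416083, -0.07425098],
       [ 0.07456902, -0.02343632, -0.99694042]]), 't': array([-0.03297177,  0.61128396,  1.15416637])}
```

View pics/side0.png

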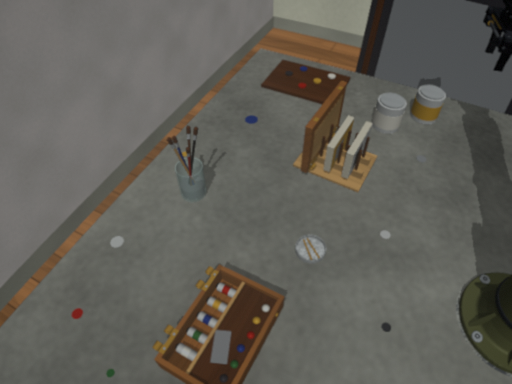

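View pics/top0.png

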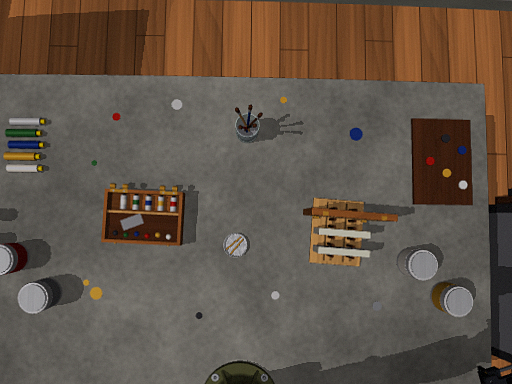

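The lid (brown) stands in the rack's farthest slot at right in the top view (~350,214). The box is at the left (~145,217) with its hinges on the far side, and the dish (235,245) and jar (248,125) lie between them. I'll zoom in next.

```bash
cat > h.py <<'E'
import numpy as np, cv2
from bench import ctrl, optics
from scipy.spatial.transform import Rotation as Ro
from scipy.optimize import least_squares
C={n:optics.get_calibration(n) for n in("side","top")}
def proj(n,X):
    c=C[n];p=np.atleast_2d(X)@c["R"].T+c["t"];s=p[:,:2]/p[:,2:];s=s*(1+c["k1"]*(s**2).sum(1,keepdims=True))
    return s@c["K"][:2,:2].T+c["K"][:2,2]
def ray(n,uv):
    c=C[n];d=(np.array(uv)-c["K"][:2,2])/np.diag(c["K"])[:2];s=d.copy()
    for _ in range(20): s=d/(1+c["k1"]*(s@s))
    return -c["R"].T@c["t"], c["R"].T@np.append(s,1)
def atz(n,uv,z):
    o,d=ray(n,uv);return o+d*(z-o[2])/d[2]
def crop(img,x,y,w,h,k,f,pts=[]):
    m=cv2.resize(img[y:y+h,x:x+w],None,fx=k,fy=k,interpolation=cv2.INTER_CUBIC)[:,:,::-1].copy()
    for i in range(0,w,10): cv2.putText(m,str(x+i),(i*k,8),0,.3,(255,255,0),1);cv2.line(m,(i*k,10),(i*k,14),(255,255,0),1)
    for i in range(0,h,10): cv2.putText(m,str(y+i),(0,i*k+3),0,.3,(0,255,255),1)
    for p in pts: cv2.circle(m,tuple(int(round((a-b+.5)*k)) for a,b in zip(p,(x,y))),2,(0,0,255),-1)
    cv2.imwrite(f,m)
E
python3 - <<'E'
from h import *
t=cv2.imread("pics/top0.png")[:,:,::-1];s=cv2.imread("pics/side0.png")[:,:,::-1]
crop(t,295,190,110,80,7,"pics/a1.png");crop(t,95,175,100,75,8,"pics/a2.png")
crop(s,285,75,100,75+40,5,"pics/a3.png");crop(s,145,255,150,129,5,"pics/a4.png")
E
```

```text
(no output)
```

View pics/a1.png

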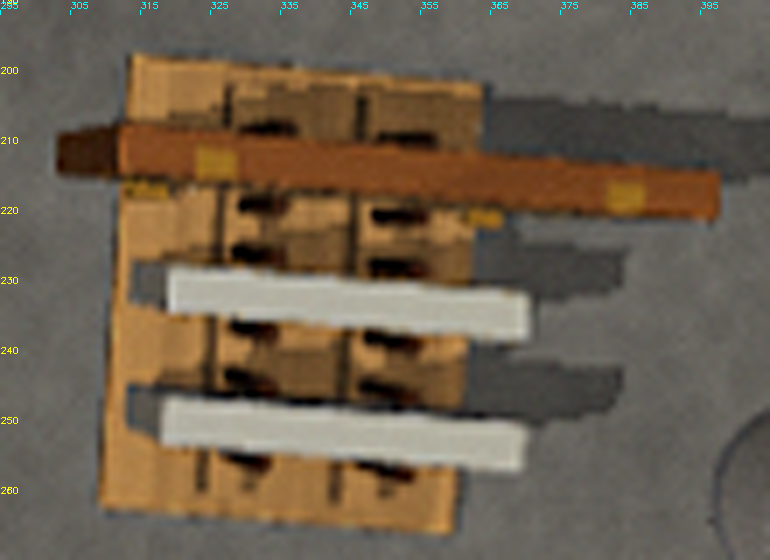

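View pics/a2.png

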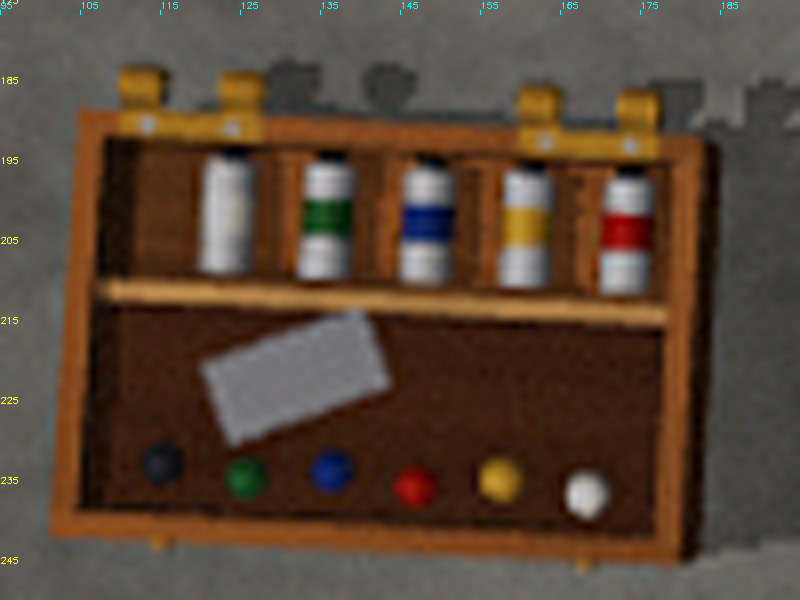

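View pics/a3.png

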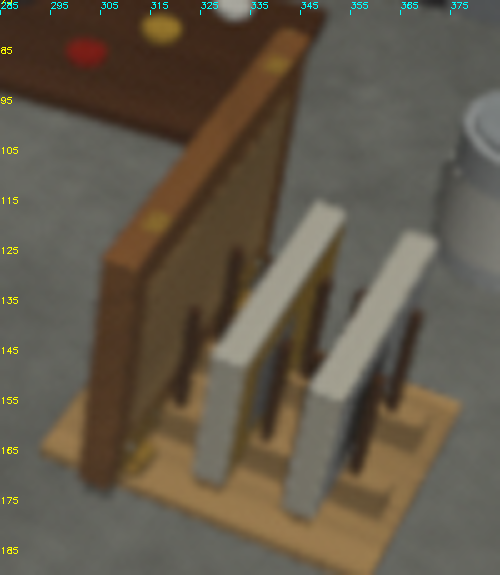

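View pics/a4.png

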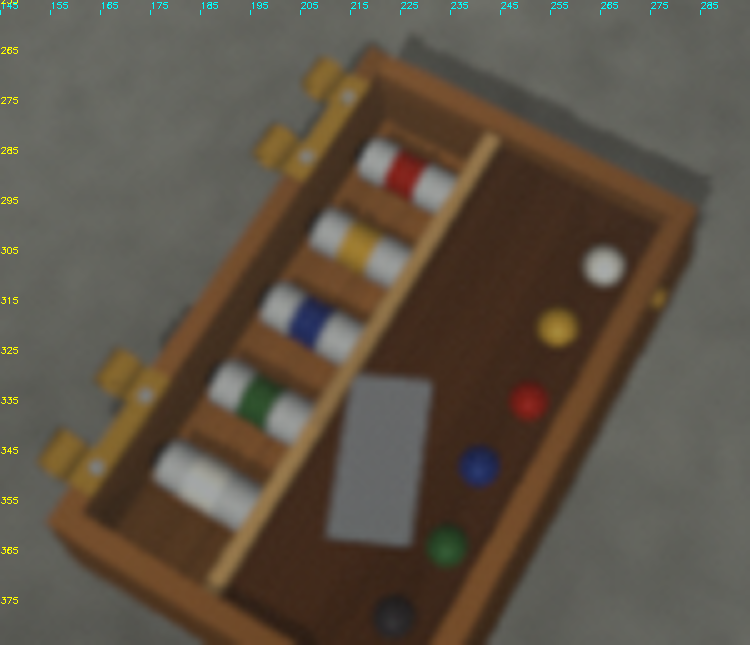

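Lid's pale inside face and hinge leaves face the robot, and the box hinges are on its far side, so no big turn is needed. Next I'll fit the poses.

```bash
cat > fit.py <<'E'
from h import *
def cp(pts,x,y,k): return [((u+.5)/k-.5+x,(v+.5)/k-.5+y) for u,v in pts]
def fit(obs,x0,prior=None):
    # obs: (cam, local pt, uv); pose x,y,yaw, with z known
    def f(p):
        R=Ro.from_euler('z',p[2]).as_matrix()
        return np.concatenate([(proj(c,R@np.array(l)+[p[0],p[1],0])[0]-uv) for c,l,uv in obs])
    r=least_squares(f,x0,loss='soft_l1');return r.x,f(r.x).reshape(-1,2)
E
python3 - <<'E'
from fit import *
# box
T=cp([(80,108),(705,138),(690,562),(50,535)],95,175,8)
L=[(.075,.11,.055),(.075,-.11,.055),(-.075,-.11,.055),(-.075,.11,.055)]
TK=cp([(143,83),(242,88),(540,102),(638,108)],95,175,8)
LK=[(.084,y,.060) for y in(.0875,.0525,-.0525,-.0875)]
S=cp([(375,47),(703,208),(52,520)],145,255,5);LS=[L[1],L[2],L[0]]
oT=[("top",l,uv) for l,uv in zip(L,T)]; oS=[("side",l,uv) for l,uv in zip(LS,S)]
for o in(oT,oS,oT+oS):
    p,r=fit(o,[.5,.25,0]);print("box",p,np.round(r,1).tolist())
# lid (local origin on bench under centre)
T=cp([(120,124),(120,180),(720,171),(720,221)],295,190,7)
L=[(.009,.11,.18),(-.009,.11,.18),(.009,-.11,.18),(-.009,-.11,.18)]
S=cp([(105,250),(137,268),(283,28),(308,38),(80,480),(113,487)],285,75,5)
LS=[L[0],L[1],L[2],L[3],(.009,.11,.03),(-.009,.11,.03)]
oT=[("top",l,uv) for l,uv in zip(L,T)]; oS=[("side",l,uv) for l,uv in zip(LS,S)]
for o in(oT,oS,oT+oS):
    p,r=fit(o,[.5,-.25,0]);print("lid",p,np.round(r,1).tolist())
for n,c in C.items(): print(n,-c["R"].T@c["t"])
# misc
print("jar",atz("top",(247,127),.095),"dish",atz("top",(235,245),.01))
for q in[(134,268),(478,287)]: print("canv",atz("top",cp([q],295,190,7)[0],.115))
E
```

```text
box [ 0.52300232  0.27812756 -0.02830703] [[0.1, -0.0], [0.1, -0.5], [-0.8, 0.2], [0.4, 0.2]]
box [ 0.51914481  0.27982134 -0.03432376] [[0.3, -0.3], [0.2, -0.2], [-0.5, 0.4]]
box [ 0.52060755  0.27904723 -0.03311057] [[-0.1, 0.6], [-0.1, 0.6], [-1.3, 1.3], [-0.1, 0.9], [-0.2, -0.9], [-0.4, -0.9], [-0.9, -0.3]]
lid [ 0.53469828 -0.28521972 -0.06079167] [[0.1, 0.4], [-0.3, -0.4], [0.3, 0.0], [-0.1, -0.0]]
lid [ 0.53369637 -0.28399581 -0.06521744] [[-0.1, 0.9], [0.6, -0.1], [-0.3, -0.8], [1.0, -0.9], [-0.3, -0.3], [-0.6, 0.8]]
lid [ 0.53436086 -0.28488385 -0.06163937] [[-0.0, 0.5], [-0.5, -0.3], [0.2, 0.2], [-0.2, 0.1], [-0.1, 0.7], [0.6, -0.4], [-0.6, -1.1], [0.8, -1.1], [-0.2, -0.5], [-0.6, 0.6]]
side [0.34302734 0.48205968 0.7476396 ]
top [0.52387814 0.00274629 1.19682889]
jar [ 0.77235927 -0.01141398  0.095     ] dish [0.44386982 0.0177792  0.01      ]
canv [ 0.49846232 -0.19257836  0.115     ]
canv [ 0.49251223 -0.32522293  0.115     ]
```

```bash
cat > go.py <<'E'
from h import *
def delta(pos,yaw_y,quiet=False):
    """target TCP pos, tool pointing down, tool y at world angle yaw_y"""
    s=ctrl.get_state();R=Ro.from_rotvec(s["tool_rot"])
    y=np.array([np.cos(yaw_y),np.sin(yaw_y),0]);z=np.array([0,0,-1.]);Rt=Ro.from_matrix(np.c_[np.cross(y,z),y,z])
    print("t",round(s["time"],2),"pos",s["position"].round(4),"w",round(s["grip_width"]*87,1),"f",s["ft_force"].round(2))
    print("turn deg",(R.inv()*Rt).as_rotvec(degrees=True).round(2),"shift mm",(R.inv().apply(np.array(pos)-s["position"])*1e3).round(1))
E
python3 - <<'E'
from go import *
delta([.5345,-.285,.24],-.062)
E
```

```text
t 0.1 pos [ 0.175  -0.6255  0.2216] w 87.1 f [-1.16 -0.53 -0.31]
turn deg [-9.000e-02 -6.000e-02 -7.082e+01] shift mm [ 438.  -231.1  -18.1]
```

>>> step_arm --pt "0 0 -2 10 -5 -10 60" --pt "0 0 -7 40 -21 -18 60" --pt "0 0 -14 80 -42 -18 60" --pt "0 0 -22 130 -68 -18 60" --pt "0 0 -30 180 -95 -18 60" --pt "0 0 -38 230 -121 -18 60" --pt "0 0 -46 280 -148 -18 60" --pt "0 0 -53 320 -169 -18 60"

```text
time: 1.1
position: [0.4411, -0.3718, 0.2418]
tool_rot: [2.583, 1.787, 0.002]
ft_force: [0.1, -0.3, -1.2]
grip_width: 0.689
```

```bash
python3 - <<'E'
from go import *
delta([.5345,-.285,.215],-.062)
E
```

```text
t 1.1 pos [ 0.4411 -0.3718  0.2418] w 60.0 f [ 0.12 -0.27 -1.22]
turn deg [ 9.00e-02  1.00e-02 -1.71e+01] shift mm [114.2  56.8  26.9]
```

>>> step_arm --pt "0 0 -4 26 13 5 50" --pt "0 0 -8 54 27 12 50" --pt "0 0 -12 80 40 20 50" --pt "0 0 -15.5 102 51 25 50" --pt "0 0 -17.1 114 56.8 27 50" --pt "0 0 -17.1 114 56.8 27 50" --pt "0 0 -17.1 114 56.8 27 50" --pt "0 0 -17.1 114 56.8 27 50"

```text
time: 2.1
position: [0.5315, -0.2929, 0.2138]
tool_rot: [2.305, 2.134, -0.001]
ft_force: [0.4, 0.0, -0.2]
grip_width: 0.574
```

```bash
python3 - <<'E'
from go import *
delta([.5345,-.285,.138],-.062)
t=optics.get_image("top");s=optics.get_image("side")
crop(t,295,180,110,85,7,"pics/b1.png");crop(s,275,15,110,115,5,"pics/b2.png")
E
```

```text
t 2.1 pos [ 0.5315 -0.2929  0.2138] w 49.9 f [ 0.42  0.03 -0.15]
turn deg [-0.    0.05 -0.85] shift mm [ 8.1  2.4 75.8]
```

View pics/b1.png

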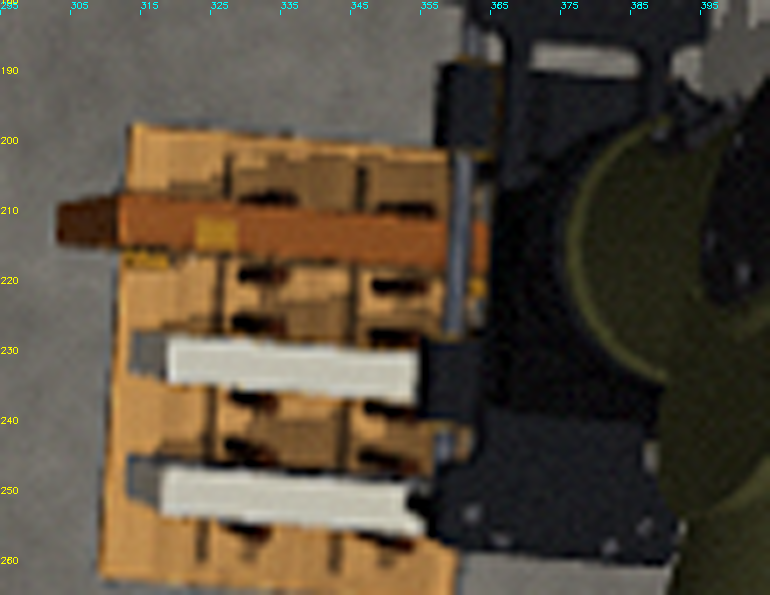

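View pics/b2.png

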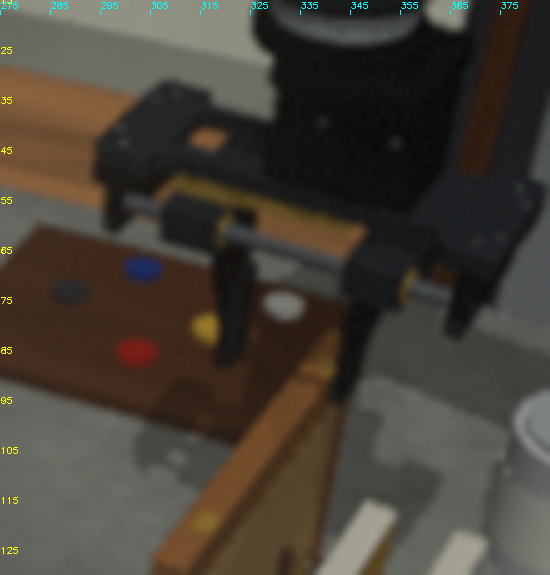

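Fingers straddle the lid (jaws at (460,200) and (445,330) in the crop, lid between). Now descend.

>>> step_arm --pt "0 0 -0.8 8 2.4 5 50" --pt "0 0 -0.8 8 2.4 15 50" --pt "0 0 -0.8 8 2.4 30 50" --pt "0 0 -0.8 8 2.4 45 50" --pt "0 0 -0.8 8 2.4 58 50" --pt "0 0 -0.8 8 2.4 70 50" --pt "0 0 -0.8 8 2.4 75 50" --pt "0 0 -0.8 8 2.4 75 50"

```text
time: 3.2
position: [0.5351, -0.2837, 0.1383]
tool_rot: [-2.287, -2.153, 0.0]
ft_force: [0.2, 0.3, 0.7]
grip_width: 0.577
```

```bash
python3 - <<'E'
from go import *
delta([.5345,-.285,.138],-.062)
E
```

```text
t 3.2 pos [ 0.5351 -0.2837  0.1383] w 50.2 f [0.23 0.28 0.71]
turn deg [-0.02 -0.01  0.08] shift mm [-1.3 -0.5  0.3]
```

>>> step_arm --pt "0 0 0 -1 0 0 30" --pt "0 0 0 -1 0 0 22" --pt "0 0 0 -1 0 0 18" --pt "0 0 0 -1 0 0 14" --pt "0 0 0 -1 0 0 10" --pt "0 0 0 -1 0 0 10" --pt "0 0 0 -1 0 0 10" --pt "0 0 0 -1 0 0 10" --newtons 40

```text
time: 4.2
position: [0.5352, -0.2848, 0.1387]
tool_rot: [2.287, 2.153, 0.0]
ft_force: [-0.0, 0.1, 1.6]
grip_width: 0.204
```

```bash
python3 - <<'E'
from go import *
delta([.5345,-.285,.138],-.062)
print(ctrl.get_state()["torque"])
E
```

```text
t 4.2 pos [ 0.5352 -0.2848  0.1387] w 17.7 f [-0.01  0.13  1.57]
turn deg [0.02 0.01 0.08] shift mm [-0.2 -0.7  0.7]
[-0.01064944 -0.16764016  0.00201705]
```

Gripped (17.7 mm). Lift straight up.

>>> step_arm --pt "0 0 0 0 0 -2 10" --pt "0 0 0 0 0 -8 10" --pt "0 0 0 0 0 -20 10" --pt "0 0 0 0 0 -40 10" --pt "0 0 0 0 0 -62 10" --pt "0 0 0 0 0 -85 10" --pt "0 0 0 0 0 -102 10" --pt "0 0 0 0 0 -110 10"

```text
time: 5.2
position: [0.5356, -0.2849, 0.2504]
tool_rot: [2.286, 2.152, 0.001]
ft_force: [1.2, -0.2, -4.6]
grip_width: 0.204
```

```bash
python3 - <<'E'
from go import *
delta([.614,.276,.25],-.031)
print(ctrl.get_state()["torque"])
t=optics.get_image("top");s=optics.get_image("side")
crop(t,285,180,120,90,6,"pics/c1.png");crop(s,265,15,120,165,3,"pics/c2.png")
E
```

```text
t 5.2 pos [ 0.5356 -0.2849  0.2504] w 17.7 f [ 1.19 -0.17 -4.59]
turn deg [ 0.1   0.07 -1.69] shift mm [ 5.646e+02  4.440e+01 -1.000e-01]
[-0.04486405 -0.07278412  0.01430363]
```

View pics/c1.png

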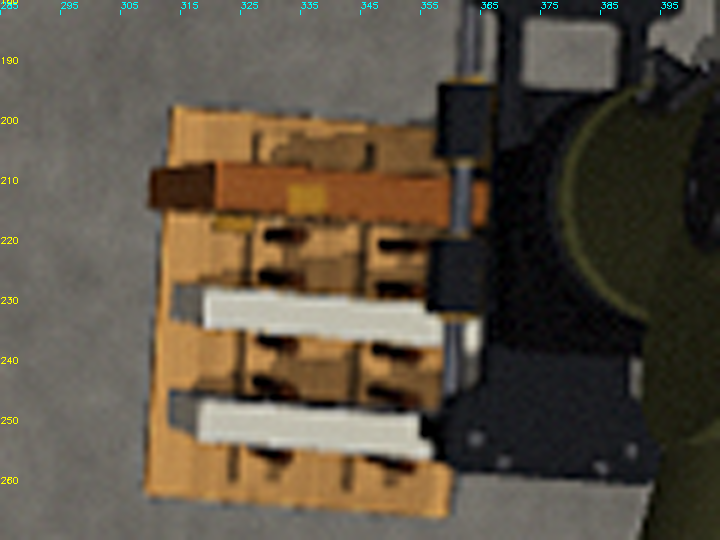

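View pics/c2.png

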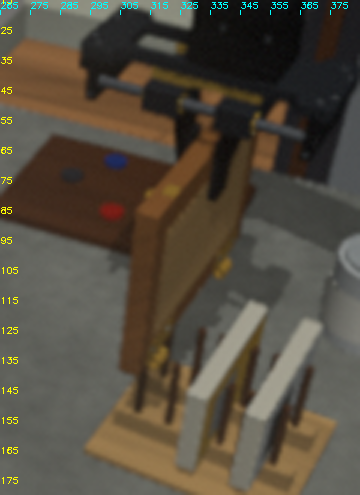

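Lid is lifted clear, with the canvases still in their slots (crop centres ~(325,235), (315,255)). Carry it across.

>>> step_arm --pt "0 0 0 6 0 0 10" --pt "0 0 0 20 2 0 10" --pt "0 0 0 45 4 0 10" --pt "0 0 0 80 7 0 10" --pt "0 0 0 120 10 0 10" --pt "0 0 0 165 14 0 10" --pt "0 0 -0.5 212 18 0 10" --pt "0 0 -0.8 260 21 0 10"

```text
time: 6.3
position: [0.5714, -0.0236, 0.2481]
tool_rot: [-2.271, -2.17, 0.0]
ft_force: [1.5, -0.3, -3.6]
grip_width: 0.201
```

>>> step_arm --pt "0 0 0 48 4 0 10" --pt "0 0 0 95 8 0 10" --pt "0 0 -0.2 140 11 0 10" --pt "0 0 -0.3 182 14 0 10" --pt "0 0 -0.5 220 17 0 10" --pt "0 0 -0.7 252 20 0 10" --pt "0 0 -0.8 278 22 0 10" --pt "0 0 -0.8 294 23 0 10"

```text
time: 7.3
position: [0.6071, 0.2689, 0.2479]
tool_rot: [-2.253, -2.187, 0.001]
ft_force: [-1.0, 0.1, -4.4]
grip_width: 0.208
```

```bash
python3 - <<'E'
from go import *
delta([.614,.276,.25],-.031)
E
```

```text
t 7.3 pos [0.6071 0.2689 0.2479] w 18.1 f [-1.02  0.1  -4.37]
turn deg [-0.1  -0.03  0.08] shift mm [ 7.3  6.7 -2.1]
```

>>> step_arm --pt "0 0 0 2 3 3 10" --pt "0 0 0 4 6 10 10" --pt "0 0 0 6 9 20 10" --pt "0 0 0 7 11 30 10" --pt "0 0 0 7.3 12.5 37 10" --pt "0 0 0 7.3 12.7 42 10" --pt "0 0 0 7.3 12.7 45 10" --pt "0 0 0 7.3 12.7 45 10"

```text
time: 8.3
position: [0.6213, 0.273, 0.2035]
tool_rot: [2.257, 2.185, -0.0]
ft_force: [-0.0, 0.2, -5.1]
grip_width: 0.205
```

```bash
python3 - <<'E'
from go import *
delta([.614,.276,.1727],-.031)
print(ctrl.get_state()["torque"])
t=optics.get_image("top");s=optics.get_image("side")
cv2.imwrite("pics/td.png",t[:,:,::-1]);cv2.imwrite("pics/sd.png",s[:,:,::-1])
crop(t,85,165,115,85,6,"pics/d1.png");crop(s,110,200,170,160,4,"pics/d2.png")
E
```

```text
t 8.3 pos [0.6213 0.273  0.2035] w 17.8 f [-0.04  0.16 -5.1 ]
turn deg [-0.01  0.01 -0.09] shift mm [ 2.8 -7.4 30.8]
[-0.02179388 -0.09134147  0.00102464]
```

View pics/d1.png

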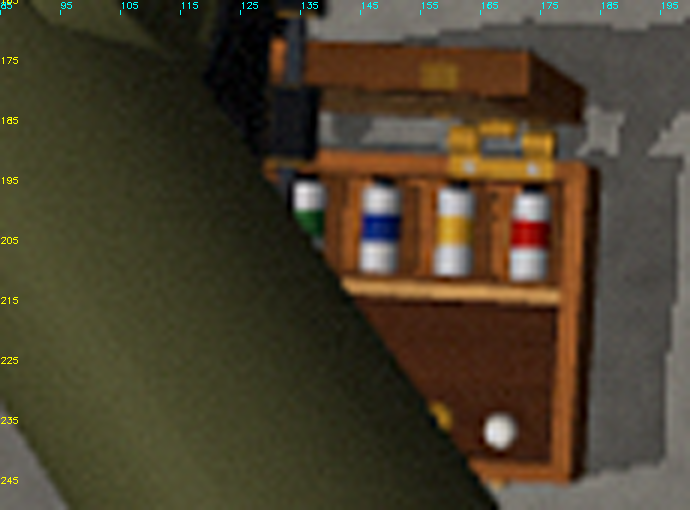

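View pics/d2.png

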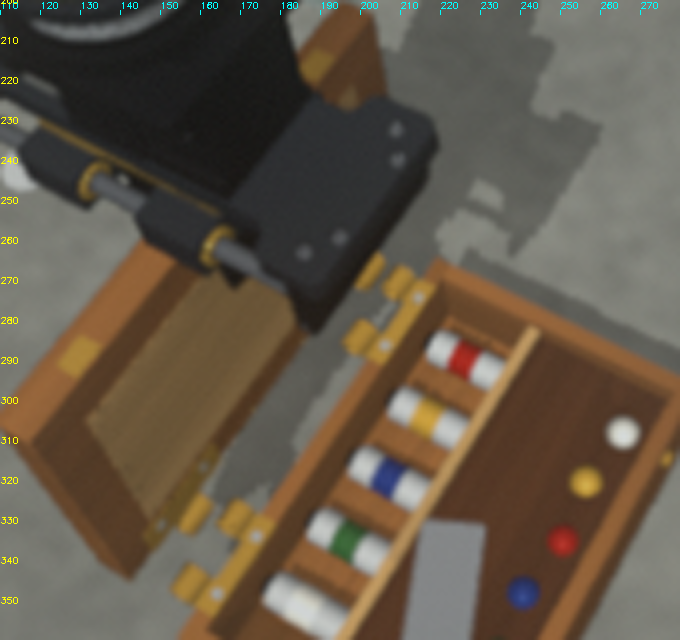

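View pics/sd.png

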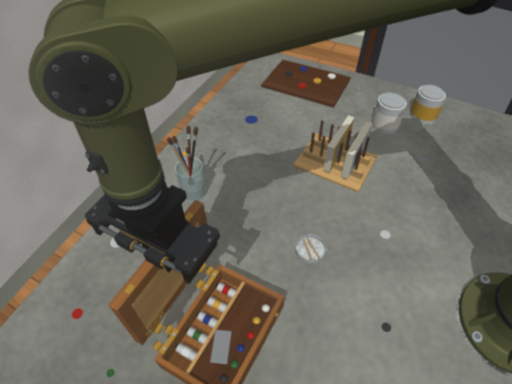

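The lid is behind the box with hinges facing it. In the top view the right lid knuckle (~(168,186)) lies between the box knuckles, and the side view shows both hinges. Enlarging for a joint lid/box fit.

```bash
python3 - <<'E'
from h import *
t=cv2.imread("pics/td.png")[:,:,::-1];s=cv2.imread("pics/sd.png")[:,:,::-1]
crop(t,145,168,50,36,16,"pics/e1.png");crop(s,108,295,75,60,10,"pics/e2.png");crop(s,185,200,50,95,6,"pics/e3.png")
crop(s,190,258,36,30,20,"pics/e4.png")
E
```

```text
(no output)
```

View pics/e1.png

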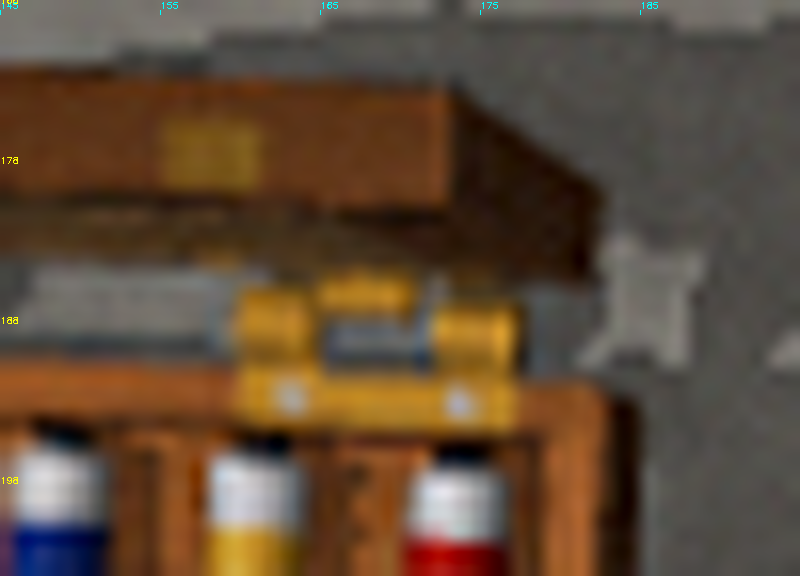

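View pics/e2.png

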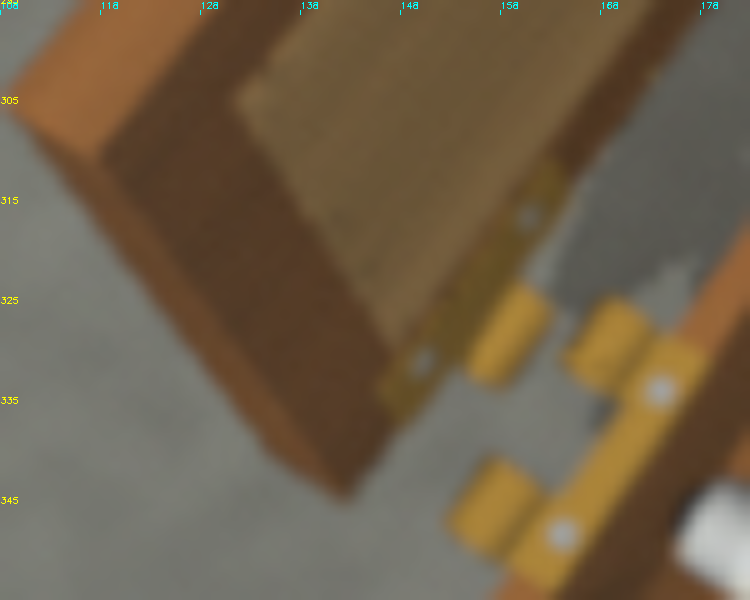

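View pics/e4.png

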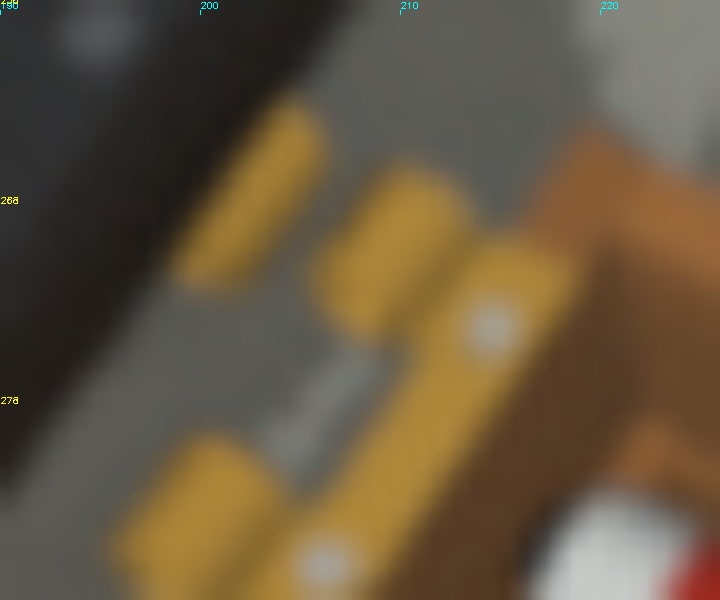

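```bash
cat > jf.py <<'E'
from fit import *
def sil(n,c,a,sgn):
    o=-C[n]["R"].T@C[n]["t"];m=np.cross(a,c-o);m/=np.linalg.norm(m)
    if m[0]>0:m=-m     # m toward -x (robot side)
    return c+sgn*.007*m
def jointfit(obs,lz,verbose=True,sig_z=.002,sig_t=.01,x0l=(.62,.274)):
    """obs: (cam, body 'b'/'l', kind 'p'/'s+'/'s-', local, uv, axis mask)"""
    def f(p):
        bx=p[:3];l=p[3:9];off={"top":p[9:11],"side":p[11:13]}
        Rb=Ro.from_euler('z',bx[2]).as_matrix();Rl=Ro.from_euler('ZYX',[l[3],l[4],l[5]]).as_matrix()
        r=[]
        for c,b,k,loc,uv,w in obs:
            R,t=(Rb,np.array([bx[0],bx[1],0])) if b=='b' else (Rl,l[:3])
            X=R@np.array(loc)+t
            if k!='p': X=sil(c,X,R[:,1],1 if k=='s+' else -1)
            r+=list((proj(c,X)[0]+off[c]-uv)*w/.5)
        r+=list(p[9:13]/1.0)+[(l[2]-lz)/sig_z,l[4]/sig_t,l[5]/sig_t]
        return np.array(r)
    s=least_squares(f,[.521,.279,-.031,x0l[0],x0l[1],lz,-.031,0,0,0,0,0,0],loss='soft_l1',x_scale=[.01]*3+[.01]*6+[1]*4)
    p=s.x;r=f(p)[:2*len(obs)].reshape(-1,2)*.5
    cov=np.linalg.inv(s.jac.T@s.jac)
    Rb=Ro.from_euler('z',p[2]).as_matrix()
    rel=Rb.T@(p[3:6]-[p[0],p[1],0])
    print("box",p[:3].round(4),"lid",p[3:9].round(4),"off",p[9:].round(2),"sd",np.sqrt(np.diag(cov))[:9].round(4))
    print("lid rel box (mm)",(rel*1e3).round(1),"want 93,0,139 -> err",((rel-[.093,0,.139])*1e3).round(1),"rel yaw deg",np.degrees(p[6]-p[2]).round(2))
    if verbose: 
        for o,q in zip(obs,r): print(o[:4],q.round(2))
    return p
E
cat > m1.py <<'E'
from jf import *
O=[]
def add(cam,b,k,loc,q,x,y,sc,w=(1,1)): O.append((cam,b,k,loc,np.array(cp([q],x,y,sc)[0]),np.array(w)))
e2=(108,295,10);e4=(190,258,20);e1=(145,168,16)
S="side";T="top"
for y,q in((.0525,(609,343)),(.0875,(495,507))): add(S,'b','p',(.084,y,.055),q,*e2)
for y,q in((-.0875,(392,245)),(-.0525,(197,520))): add(S,'b','p',(.084,y,.055),q,*e4)
add(S,'b','p',(.075,-.11,.055),(590,125),*e4)
for y,q in((-.0525,(274,288)),(-.0875,(474,303))): add(T,'b','s-',(.084,y,.055),q,*e1)
add(T,'b','p',(.075,-.11,.055),(605,388),*e1)
add(S,'l','s+',(-.009,.07,-.084),(530,348),*e2); add(S,'l','s+',(-.009,-.07,-.084),(283,222),*e4)
for loc,q in(((.009,.11,.075),(5,108)),((-.009,.11,.075),(100,158)),((-.009,.11,-.075),(347,500))): add(S,'l','p',loc,q,*e2)
add(T,'l','s+',(-.009,-.07,-.084),(365,312),*e1)
for loc,q in(((.009,-.11,.075),(450,92)),((-.009,-.11,.075),(450,208)),((.009,-.11,-.075),(600,188)),((-.009,-.11,-.075),(588,278))): add(T,'l','p',loc,q,*e1)
jointfit(O,.2035-.0337)
jointfit(O,.2035-.0337,False,.02)
E
python3 m1.py
```

```text
box [ 0.5213  0.28   -0.0322] lid [ 6.206e-01  2.730e-01  1.690e-01 -2.920e-02 -1.250e-02 -3.000e-04] off [-0.31 -0.03 -0.03 -0.04] sd [0.0017 0.0016 0.0061 0.0016 0.0013 0.0017 0.006  0.0052 0.0043]
lid rel box (mm) [ 99.5  -3.9 169. ] want 93,0,139 -> err [ 6.5 -3.9 30. ] rel yaw deg 0.17
('side', 'b', 'p', (0.084, 0.0525, 0.055)) [-0.   -0.06]
('side', 'b', 'p', (0.084, 0.0875, 0.055)) [ 0.02 -0.08]
('side', 'b', 'p', (0.084, -0.0875, 0.055)) [0.09 0.26]
('side', 'b', 'p', (0.084, -0.0525, 0.055)) [0.33 0.22]
('side', 'b', 'p', (0.075, -0.11, 0.055)) [-0.25 -0.41]
('top', 'b', 's-', (0.084, -0.0525, 0.055)) [ 0.11 -0.08]
('top', 'b', 's-', (0.084, -0.0875, 0.055)) [ 0.05 -0.44]
('top', 'b', 'p', (0.075, -0.11, 0.055)) [-0.44  0.29]
('side', 'l', 's+', (-0.009, 0.07, -0.084)) [0.13 0.15]
('side', 'l', 's+', (-0.009, -0.07, -0.084)) [-0.17 -0.21]
('side', 'l', 'p', (0.009, 0.11, 0.075)) [-0.19 -0.85]
('side', 'l', 'p', (-0.009, 0.11, 0.075)) [-0.09  0.16]
('side', 'l', 'p', (-0.009, 0.11, -0.075)) [0.16 0.54]
('top', 'l', 's+', (-0.009, -0.07, -0.084)) [0.07 0.22]
('top', 'l', 'p', (0.009, -0.11, 0.075)) [ 0.17 -0.06]
('top', 'l', 'p', (-0.009, -0.11, 0.075)) [-0.25  0.31]
('top', 'l', 'p', (0.009, -0.11, -0.075)) [-0.04 -0.77]
('top', 'l', 'p', (-0.009, -0.11, -0.075)) [0.36 0.2 ]
box [ 0.5213  0.28   -0.032 ] lid [ 0.6209  0.2728  0.168  -0.0307 -0.0122 -0.0007] off [-0.38 -0.01 -0.03 -0.08] sd [0.0017 0.0016 0.0062 0.0017 0.0014 0.0024 0.0064 0.0052 0.0044]
lid rel box (mm) [ 99.8  -4.  168. ] want 93,0,139 -> err [ 6.8 -4.  29. ] rel yaw deg 0.07
```

>>> step_arm --pt "0 0 0 1 -1 1 10" --pt "0 0 0 2 -3 4 10" --pt "0 0 0 3.3 -4.4 8 10" --pt "0 0 0 3.9 -5.3 11 10" --pt "0 0 0 3.9 -5.3 14 10" --pt "0 0 0 3.9 -5.3 15 10" --pt "0 0 0 3.9 -5.3 15 10" --pt "0 0 0 3.9 -5.3 15 10"

```text
time: 9.4
position: [0.6164, 0.2771, 0.1887]
tool_rot: [2.257, 2.185, 0.0]
ft_force: [0.5, 0.6, -5.2]
grip_width: 0.204
```

```bash
python3 - <<'E'
from go import *
delta([.614,.276,.1727],-.031)
t=optics.get_image("top");s=optics.get_image("side")
cv2.imwrite("pics/tf.png",t[:,:,::-1]);cv2.imwrite("pics/sf.png",s[:,:,::-1])
crop(t,145,168,50,36,16,"pics/f1.png");crop(s,113,300,75,60,10,"pics/f2.png");crop(s,190,258,36,30,20,"pics/f4.png")
E
```

```text
t 9.4 pos [0.6164 0.2771 0.1887] w 17.7 f [ 0.54  0.58 -5.22]
turn deg [ 0.01 -0.   -0.1 ] shift mm [-1.1 -2.3 16. ]
```

View pics/f1.png

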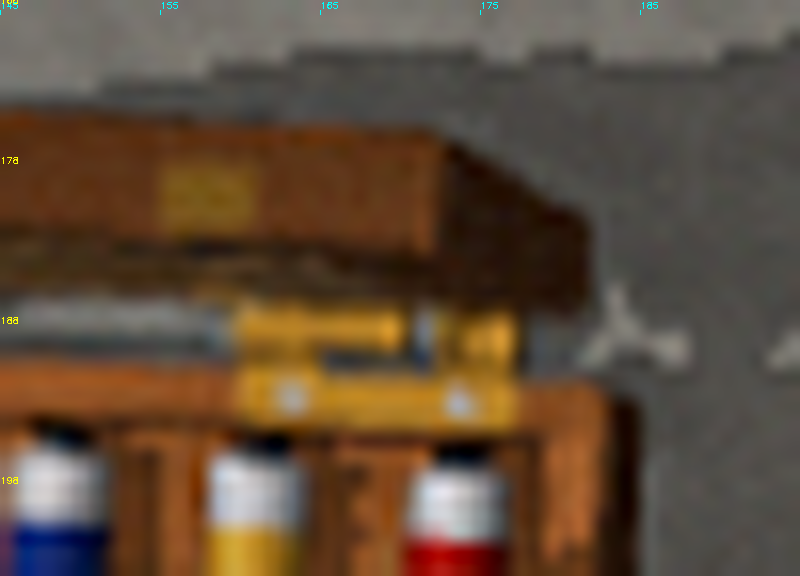

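View pics/f2.png

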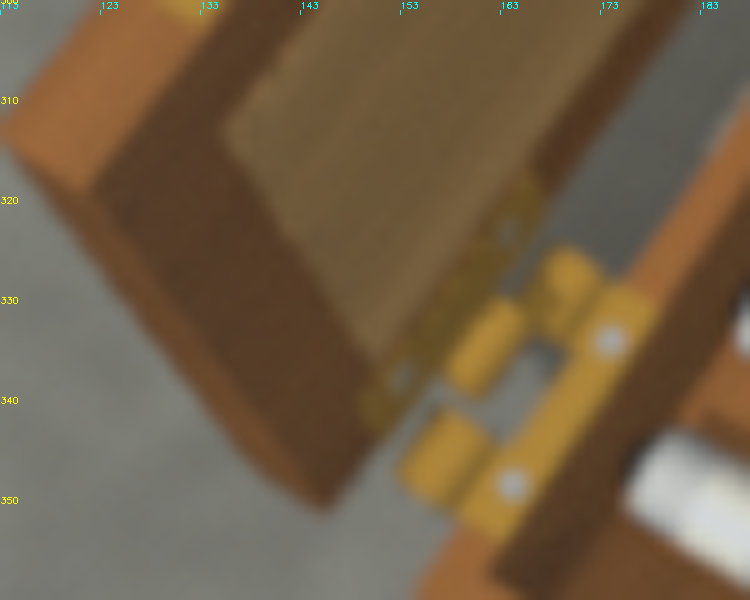

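View pics/f4.png

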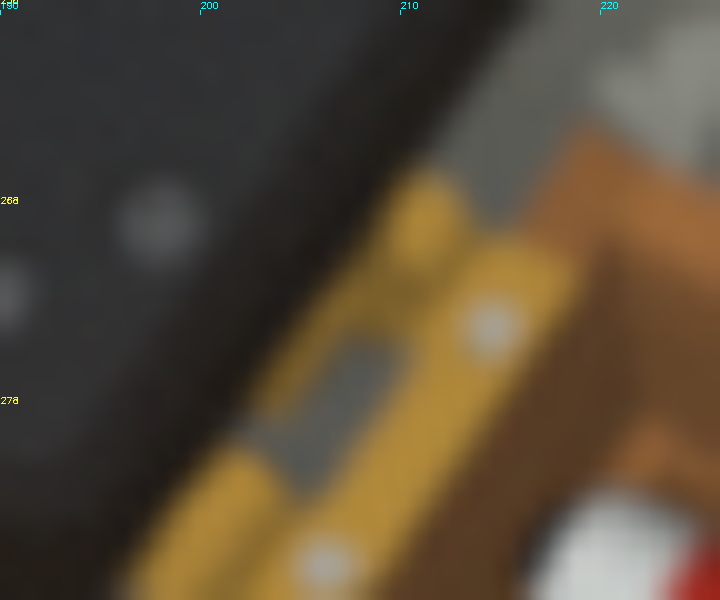

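```bash
cat > m2.py <<'E'
from jf import *
O=[]
def add(cam,b,k,loc,q,x,y,sc,w=(1,1)): O.append((cam,b,k,loc,np.array(cp([q],x,y,sc)[0]),np.array(w)))
e2=(108,295,10);e4=(190,258,20);e1=(145,168,16)
S="side";T="top"
for y,q in((.0525,(609,343)),(.0875,(495,507))): add(S,'b','p',(.084,y,.055),q,*e2)
for y,q in((-.0875,(392,245)),(-.0525,(197,520))): add(S,'b','p',(.084,y,.055),q,*e4)
add(S,'b','p',(.075,-.11,.055),(590,125),*e4)
for y,q in((-.0525,(274,288)),(-.0875,(474,303))): add(T,'b','s-',(.084,y,.055),q,*e1)
add(T,'b','p',(.075,-.11,.055),(605,388),*e1)
f2=(113,300,10)
add(S,'l','s+',(-.009,.07,-.084),(503,362),*f2); add(S,'l','s+',(-.009,-.07,-.084),(317,353),*e4)
for loc,q in(((.009,.11,.075),(0,135)),((-.009,.11,.075),(88,195)),((-.009,.11,-.075),(327,513))): add(S,'l','p',loc,q,*f2)
add(T,'l','s+',(-.009,-.07,-.084),(361,347),*e1)
for loc,q in(((.009,-.11,.075),(437,132)),((-.009,-.11,.075),(437,252)),((.009,-.11,-.075),(587,215)),((-.009,-.11,-.075),(587,308))): add(T,'l','p',loc,q,*e1)
jointfit(O,.1887-.0337)
jointfit(O,.1887-.0337,False,.02)
E
python3 m2.py
```

```text
box [ 0.5213  0.28   -0.0323] lid [ 0.616   0.2771  0.1534 -0.0289 -0.0145 -0.001 ] off [-0.23 -0.03 -0.04  0.03] sd [0.0017 0.0016 0.0061 0.0016 0.0013 0.002  0.0061 0.0052 0.0042]
lid rel box (mm) [9.470e+01 1.000e-01 1.534e+02] want 93,0,139 -> err [ 1.7  0.1 14.4] rel yaw deg 0.19
('side', 'b', 'p', (0.084, 0.0525, 0.055)) [-0.02 -0.03]
('side', 'b', 'p', (0.084, 0.0875, 0.055)) [-0.   -0.05]
('side', 'b', 'p', (0.084, -0.0875, 0.055)) [0.08 0.3 ]
('side', 'b', 'p', (0.084, -0.0525, 0.055)) [0.32 0.26]
('side', 'b', 'p', (0.075, -0.11, 0.055)) [-0.26 -0.37]
('top', 'b', 's-', (0.084, -0.0525, 0.055)) [ 0.2 -0.1]
('top', 'b', 's-', (0.084, -0.0875, 0.055)) [ 0.14 -0.46]
('top', 'b', 'p', (0.075, -0.11, 0.055)) [-0.35  0.28]
('side', 'l', 's+', (-0.009, 0.07, -0.084)) [ 0.35 -0.01]
('side', 'l', 's+', (-0.009, -0.07, -0.084)) [-0.13 -0.38]
('side', 'l', 'p', (0.009, 0.11, 0.075)) [-0.63 -0.08]
('side', 'l', 'p', (-0.009, 0.11, 0.075)) [ 0.1  -0.08]
('side', 'l', 'p', (-0.009, 0.11, -0.075)) [0.04 0.53]
('top', 'l', 's+', (-0.009, -0.07, -0.084)) [-0.11  0.01]
('top', 'l', 'p', (0.009, -0.11, 0.075)) [0.32 0.08]
('top', 'l', 'p', (-0.009, -0.11, 0.075)) [-0.08  0.09]
('top', 'l', 'p', (0.009, -0.11, -0.075)) [ 0.13 -0.34]
('top', 'l', 'p', (-0.009, -0.11, -0.075)) [-0.2   0.36]
box [ 0.5213  0.28   -0.032 ] lid [ 0.6166  0.2768  0.1513 -0.0319 -0.0139 -0.0015] off [-0.37  0.   -0.04 -0.04] sd [0.0017 0.0016 0.0061 0.0017 0.0014 0.0025 0.0064 0.0052 0.0041]
lid rel box (mm) [ 9.540e+01 -1.000e-01  1.513e+02] want 93,0,139 -> err [ 2.4 -0.1 12.3] rel yaw deg 0.0
```

y is aligned (+0.1 mm) and x is about 2 mm behind, so I'll descend most of the way.

>>> step_arm --pt "0 0 0 0 -0.5 1 10" --pt "0 0 0 0 -1 3 10" --pt "0 0 0 0 -1 5 10" --pt "0 0 0 0 -1 7 10" --pt "0 0 0 0 -1 9 10" --pt "0 0 0 0 -1 10.5 10" --pt "0 0 0 0 -1 11 10" --pt "0 0 0 0 -1 11 10"

```text
time: 10.5
position: [0.6152, 0.2771, 0.1775]
tool_rot: [2.257, 2.185, -0.0]
ft_force: [-0.3, 0.3, -4.6]
grip_width: 0.209
```

```bash
python3 - <<'E'
from go import *
delta([.614,.276,.1727],-.031)
print(ctrl.get_state()["torque"])
t=optics.get_image("top");s=optics.get_image("side")
cv2.imwrite("pics/tg.png",t[:,:,::-1]);cv2.imwrite("pics/sg.png",s[:,:,::-1])
crop(t,145,168,50,36,16,"pics/g1.png");crop(s,113,305,75,60,10,"pics/g2.png");crop(s,190,258,36,30,20,"pics/g4.png")
E
```

```text
t 10.5 pos [0.6152 0.2771 0.1775] w 18.2 f [-0.29  0.3  -4.63]
turn deg [-0.    0.   -0.09] shift mm [-1.1 -1.2  4.8]
[-0.02738963 -0.08590436 -0.01202725]
```

View pics/g1.png

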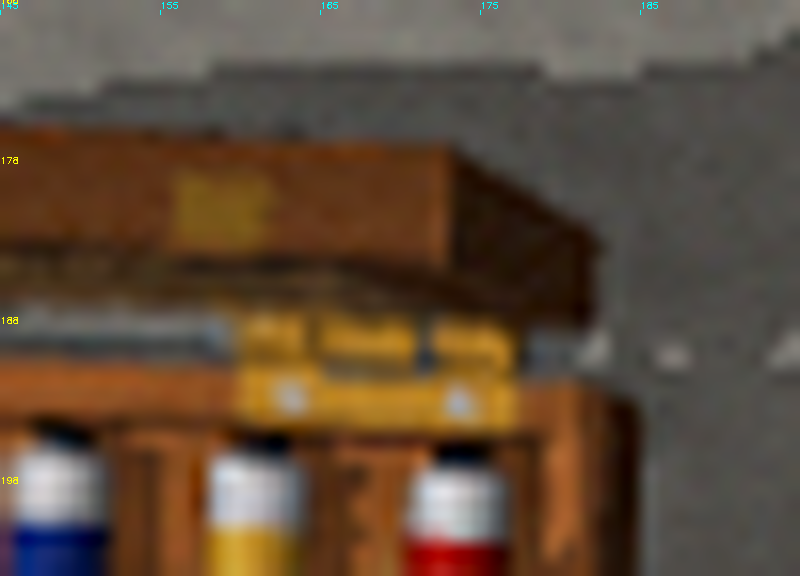

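View pics/g2.png

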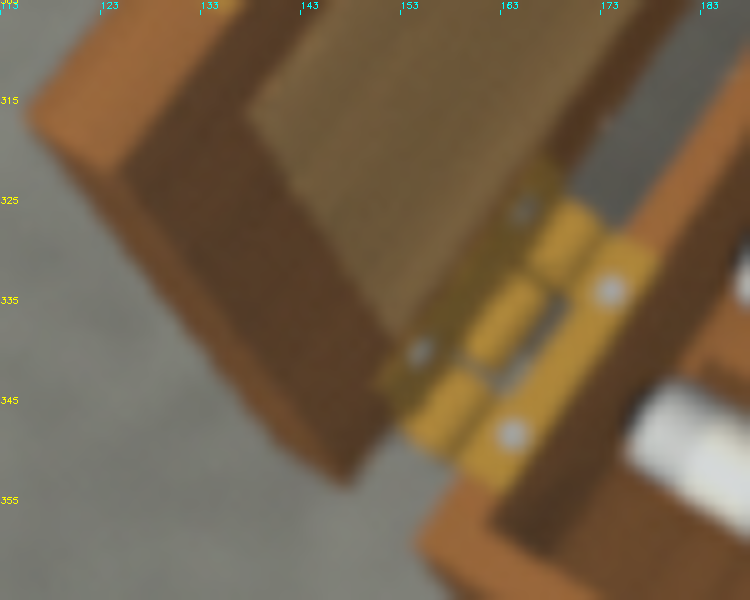

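View pics/g4.png

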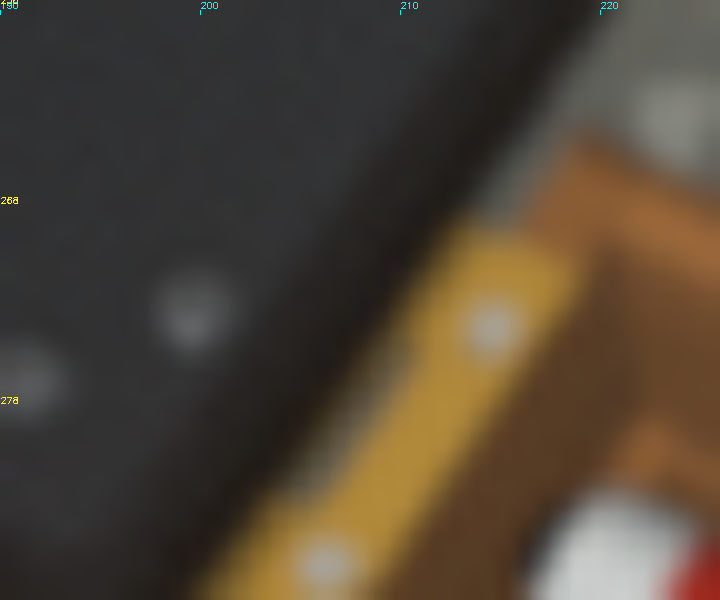

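```bash
cat > m3.py <<'E'
from jf import *
import sys
def run(zl,S2,T2,g,sz=(.002,.02)):
    O=[]
    def add(cam,b,k,loc,q,x,y,sc,w=(1,1)): O.append((cam,b,k,loc,np.array(cp([q],x,y,sc)[0]),np.array(w)))
    e2=(108,295,10);e4=(190,258,20);e1=(145,168,16)
    S="side";T="top"
    for y,q in((.0525,(609,343)),(.0875,(495,507))): add(S,'b','p',(.084,y,.055),q,*e2)
    for y,q in((-.0875,(392,245)),(-.0525,(197,520))): add(S,'b','p',(.084,y,.055),q,*e4)
    add(S,'b','p',(.075,-.11,.055),(590,125),*e4)
    for y,q in((-.0525,(274,288)),(-.0875,(474,303))): add(T,'b','s-',(.084,y,.055),q,*e1)
    add(T,'b','p',(.075,-.11,.055),(605,388),*e1)
    add(S,'l','s+',(-.009,.07,-.084),S2[3],*g)
    for loc,q in zip([(.009,.11,.075),(-.009,.11,.075),(-.009,.11,-.075)],S2): add(S,'l','p',loc,q,*g)
    add(T,'l','s+',(-.009,-.07,-.084),T2[4],*e1)
    for loc,q in zip([(.009,-.11,.075),(-.009,-.11,.075),(.009,-.11,-.075),(-.009,-.11,-.075)],T2): add(T,'l','p',loc,q,*e1)
    for i,s in enumerate(sz): 
        p=jointfit(O,zl,i==0,s)
        Rb=Ro.from_euler('z',p[2]).as_matrix();Rl=Ro.from_euler('ZYX',p[6:9]).as_matrix()
        for y in(.07,-.07):
            k=Rb.T@(Rl@[-.009,y,-.084]+p[3:6]-[p[0],p[1],0])-[.084,y,.055];print("knuckle err mm",y,(k*1e3).round(1))
E
python3 - <<'E'
from m3 import *
run(.1775-.0337,[(25,115),(117,172),(347,488),(527,325)],[(450,148),(450,268),(600,245),(592,325),(367,362)],(113,305,10))
E
```

```text
box [ 0.5211  0.2802 -0.0314] lid [ 0.6143  0.2769  0.144  -0.0274 -0.0117 -0.0022] off [-0.21  0.04 -0.08 -0.19] sd [0.0017 0.0016 0.0063 0.0016 0.0013 0.0017 0.007  0.0054 0.0045]
lid rel box (mm) [ 93.2  -0.4 144. ] want 93,0,139 -> err [ 0.2 -0.4  5. ] rel yaw deg 0.23
('side', 'b', 'p', (0.084, 0.0525, 0.055)) [-0.02 -0.06]
('side', 'b', 'p', (0.084, 0.0875, 0.055)) [ 0.01 -0.06]
('side', 'b', 'p', (0.084, -0.0875, 0.055)) [0.03 0.21]
('side', 'b', 'p', (0.084, -0.0525, 0.055)) [0.28 0.18]
('side', 'b', 'p', (0.075, -0.11, 0.055)) [-0.31 -0.47]
('top', 'b', 's-', (0.084, -0.0525, 0.055)) [0.12 0.03]
('top', 'b', 's-', (0.084, -0.0875, 0.055)) [ 0.06 -0.34]
('top', 'b', 'p', (0.075, -0.11, 0.055)) [-0.42  0.39]
('side', 'l', 's+', (-0.009, 0.07, -0.084)) [-0.02  0.65]
('side', 'l', 'p', (0.009, 0.11, 0.075)) [-0.26 -0.21]
('side', 'l', 'p', (-0.009, 0.11, 0.075)) [-0.01  0.01]
('side', 'l', 'p', (-0.009, 0.11, -0.075)) [ 0.35 -0.06]
('top', 'l', 's+', (-0.009, -0.07, -0.084)) [0.22 0.04]
('top', 'l', 'p', (0.009, -0.11, 0.075)) [0.2 0.1]
('top', 'l', 'p', (-0.009, -0.11, 0.075)) [-0.19  0.04]
('top', 'l', 'p', (0.009, -0.11, -0.075)) [-0.1  -1.21]
('top', 'l', 'p', (-0.009, -0.11, -0.075)) [0.08 0.25]
knuckle err mm 0.07 [ 0.9 -0.6  4.7]
knuckle err mm -0.07 [ 1.5 -0.6  5. ]
box [ 0.5211  0.2802 -0.0314] lid [ 0.6141  0.277   0.1444 -0.0265 -0.0119 -0.0023] off [-0.17  0.04 -0.09 -0.2 ] sd [0.0017 0.0016 0.0063 0.0018 0.0014 0.0034 0.0088 0.0056 0.0045]
lid rel box (mm) [ 93.1  -0.3 144.4] want 93,0,139 -> err [ 0.1 -0.3  5.4] rel yaw deg 0.28
knuckle err mm 0.07 [ 0.8 -0.5  5.2]
knuckle err mm -0.07 [ 1.4 -0.5  5.5]
```

```bash
python3 - <<'E'
import jf
o=jf.jointfit
import m3
m3.jointfit=lambda O,z,v,s:o(O,z,False,s,.0005)
m3.run(.1775-.0337,[(25,115),(117,172),(347,488),(527,325)],[(450,148),(450,268),(600,245),(592,325),(367,362)],(113,305,10))
# tilt of lid in the rack (initial picture), top cam only-corners both views
E
```

```text
box [ 0.5204  0.2802 -0.0317] lid [ 6.135e-01  2.769e-01  1.433e-01 -2.800e-02 -1.000e-04 -0.000e+00] off [-0.22 -0.23 -0.42 -0.36] sd [0.0018 0.0017 0.0063 0.0017 0.0013 0.0018 0.0075 0.0005 0.0005]
lid rel box (mm) [ 93.2  -0.3 143.3] want 93,0,139 -> err [ 0.2 -0.3  4.3] rel yaw deg 0.21
knuckle err mm 0.07 [-0.1 -0.4  4.3]
knuckle err mm -0.07 [ 0.4 -0.4  4.3]
box [ 0.5204  0.2801 -0.0317] lid [ 6.139e-01  2.767e-01  1.419e-01 -3.070e-02 -1.000e-04 -0.000e+00] off [-0.33 -0.2  -0.39 -0.32] sd [0.0018 0.0017 0.0063 0.0019 0.0014 0.0035 0.0094 0.0005 0.0005]
lid rel box (mm) [ 93.5  -0.4 141.9] want 93,0,139 -> err [ 0.5 -0.4  2.9] rel yaw deg 0.06
knuckle err mm 0.07 [ 0.5 -0.4  2.9]
knuckle err mm -0.07 [ 0.6 -0.4  2.9]
```

>>> step_arm --pt "0 0 0 0 -0.2 0.8 10" --pt "0 0 0 0.3 -0.4 1.6 10" --pt "0 0 0 0.3 -0.4 2.4 10" --pt "0 0 0 0.3 -0.4 3.2 10" --pt "0 0 0 0.3 -0.4 4 10" --pt "0 0 0 0.3 -0.4 4.5 10" --pt "0 0 0 0.3 -0.4 4.5 10" --pt "0 0 0 0.3 -0.4 4.5 10"

```text
time: 11.6
position: [0.6148, 0.2774, 0.173]
tool_rot: [2.257, 2.185, -0.0]
ft_force: [0.5, 0.4, -4.0]
grip_width: 0.203
```

```bash
python3 - <<'E'
from go import *
delta([.614,.276,.1727],-.031)
print(ctrl.get_state()["torque"])
t=optics.get_image("top");s=optics.get_image("side")
cv2.imwrite("pics/th.png",t[:,:,::-1]);cv2.imwrite("pics/sh.png",s[:,:,::-1])
crop(t,145,168,50,36,16,"pics/h1.png");crop(s,113,305,75,60,10,"pics/h2.png");crop(s,140,320,36,30,20,"pics/h4.png")
E
```

```text
t 11.6 pos [0.6148 0.2774 0.173 ] w 17.7 f [ 0.49  0.41 -3.99]
turn deg [-0.    0.   -0.09] shift mm [-1.5 -0.8  0.3]
[-0.00419143 -0.11673532 -0.00856204]
```

View pics/h1.png

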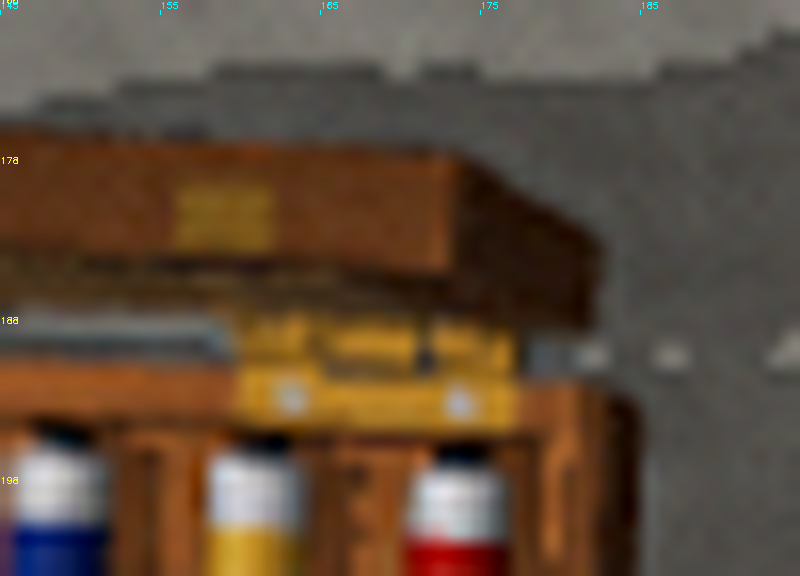

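View pics/h2.png

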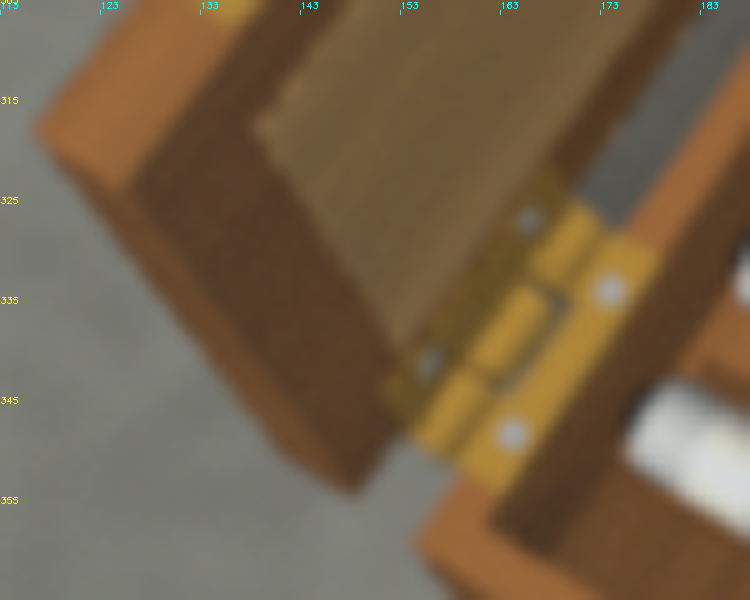

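View pics/h4.png

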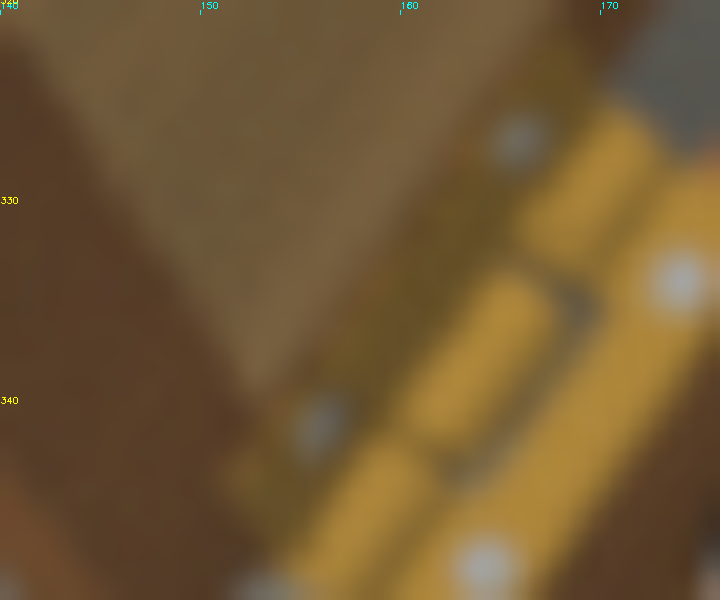

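```bash
python3 - <<'E'
import jf
o=jf.jointfit
import m3
for st in(.01,.0005):
    m3.jointfit=lambda O,z,v,s:o(O,z,v and st>.001,s,st)
    m3.run(.173-.0337,[(35,128),(127,188),(355,497),(523,341)],[(455,152),(450,272),(600,245),(595,328),(368,366)],(113,305,10))
E
```

```text
box [ 0.5211  0.28   -0.0312] lid [ 6.141e-01  2.772e-01  1.393e-01 -2.670e-02 -1.350e-02 -5.000e-04] off [-0.26  0.07 -0.14 -0.13] sd [0.0017 0.0016 0.0063 0.0016 0.0013 0.0017 0.007  0.0056 0.0043]
lid rel box (mm) [9.300e+01 1.000e-01 1.393e+02] want 93,0,139 -> err [0.  0.1 0.3] rel yaw deg 0.26
('side', 'b', 'p', (0.084, 0.0525, 0.055)) [-0.02 -0.07]
('side', 'b', 'p', (0.084, 0.0875, 0.055)) [ 0.01 -0.07]
('side', 'b', 'p', (0.084, -0.0875, 0.055)) [0.01 0.21]
('side', 'b', 'p', (0.084, -0.0525, 0.055)) [0.27 0.18]
('side', 'b', 'p', (0.075, -0.11, 0.055)) [-0.33 -0.47]
('top', 'b', 's-', (0.084, -0.0525, 0.055)) [0.13 0.06]
('top', 'b', 's-', (0.084, -0.0875, 0.055)) [ 0.07 -0.32]
('top', 'b', 'p', (0.075, -0.11, 0.055)) [-0.41  0.41]
('side', 'l', 's+', (-0.009, 0.07, -0.084)) [0.7  0.18]
('side', 'l', 'p', (0.009, 0.11, 0.075)) [-0.3  -0.03]
('side', 'l', 'p', (-0.009, 0.11, 0.075)) [-0.08 -0.13]
('side', 'l', 'p', (-0.009, 0.11, -0.075)) [-0.    0.13]
('top', 'l', 's+', (-0.009, -0.07, -0.084)) [ 0.25 -0.09]
('top', 'l', 'p', (0.009, -0.11, 0.075)) [0.08 0.17]
('top', 'l', 
[... 638 characters left out ...]
  2.772e-01  1.388e-01 -2.780e-02 -1.000e-04 -0.000e+00] off [-0.29 -0.25 -0.5  -0.31] sd [0.0018 0.0017 0.0063 0.0018 0.0014 0.0018 0.0075 0.0005 0.0005]
lid rel box (mm) [9.290e+01 1.000e-01 1.388e+02] want 93,0,139 -> err [-0.1  0.1 -0.2] rel yaw deg 0.23
knuckle err mm 0.07 [-0.3  0.  -0.2]
knuckle err mm -0.07 [ 0.2  0.  -0.2]
box [ 0.5204  0.28   -0.0317] lid [ 6.136e-01  2.770e-01  1.373e-01 -3.060e-02 -1.000e-04 -0.000e+00] off [-0.4  -0.23 -0.47 -0.28] sd [0.0018 0.0017 0.0063 0.002  0.0014 0.0035 0.0094 0.0005 0.0005]
lid rel box (mm) [ 93.3  -0.  137.3] want 93,0,139 -> err [ 0.3 -0.  -1.7] rel yaw deg 0.07
knuckle err mm 0.07 [ 0.3 -0.  -1.7]
knuckle err mm -0.07 [ 0.4 -0.  -1.7]
```

>>> step_arm --pt "0 0 0 -0.3 -0.2 0 10" --pt "0 0 0 -0.3 -0.2 0 10" --pt "0 0 0 -0.3 -0.2 0 10" --pt "0 0 0 -0.3 -0.2 0 10" --pt "0 0 0 -0.3 -0.2 0 10" --pt "0 0 0 -0.3 -0.2 0 10" --pt "0 0 0 -0.3 -0.2 0 10" --pt "0 0 0 -0.3 -0.2 0 10"

```text
time: 12.7
position: [0.6146, 0.2771, 0.173]
tool_rot: [2.257, 2.185, -0.0]
ft_force: [-0.5, -0.0, -4.1]
grip_width: 0.203
```

```bash
python3 - <<'E'
from go import *
F=[]
for i in range(8):
    s=optics.get_image("side");st=ctrl.get_state();F.append(np.r_[st["ft_force"],st["torque"]])
print(np.mean(F,0).round(2),np.std(F,0).round(2))
delta([.614,.276,.1727],-.031)
t=optics.get_image("top")
cv2.imwrite("pics/si.png",s[:,:,::-1]);crop(t,145,168,50,36,16,"pics/i1.png");crop(s,140,320,36,30,20,"pics/i4.png")
cv2.imwrite("pics/ti.png",t[:,:,::-1])
E
```

```text
[ 0.25 -0.15 -4.23 -0.   -0.1  -0.  ] [0.49 0.32 0.31 0.03 0.04 0.02]
t 13.1 pos [0.6146 0.2771 0.173 ] w 18.0 f [ 0.14  0.14 -4.08]
turn deg [-0.    0.01 -0.09] shift mm [-1.1 -0.6  0.3]
```

View pics/i1.png

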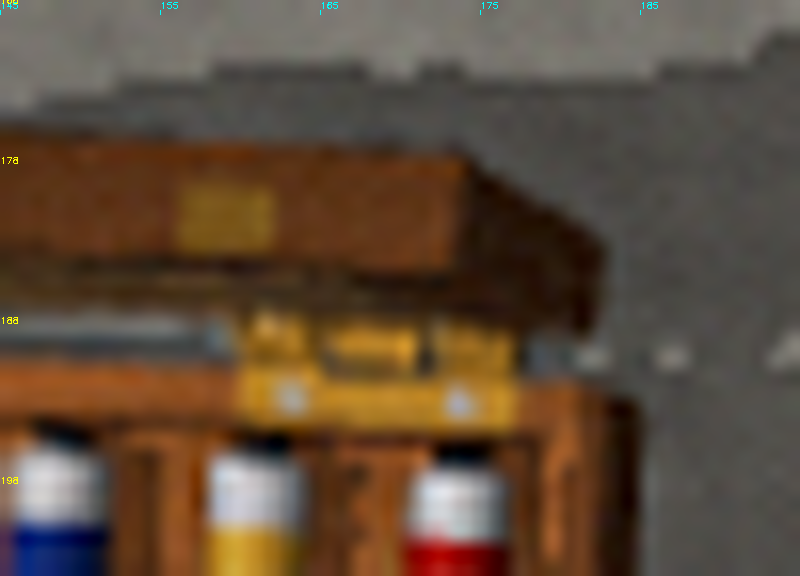

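View pics/i4.png

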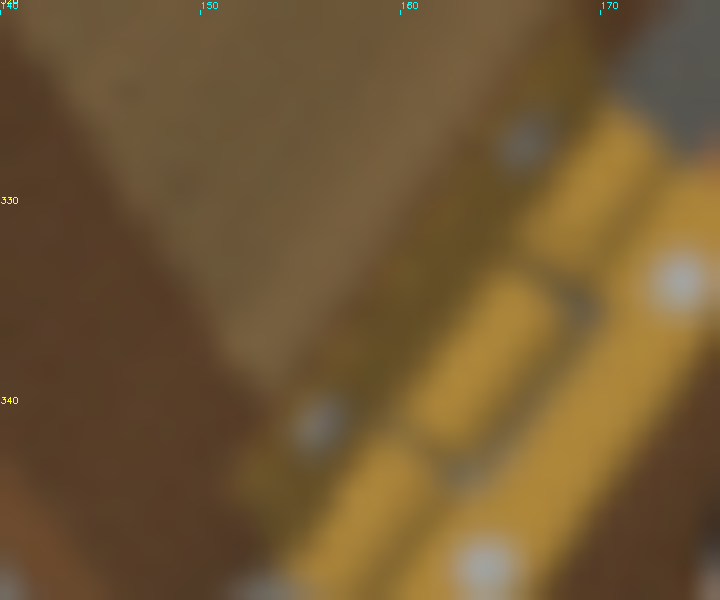

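View pics/si.png

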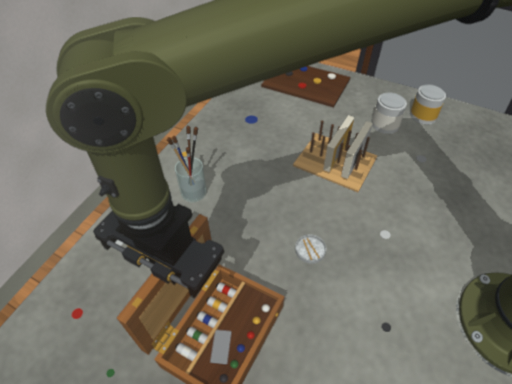

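Check: is the 4.2 N really just the lid's weight? I'll raise it 2 mm and compare averaged forces.

>>> step_arm --pt "0 0 0 0 0 -1 10" --pt "0 0 0 0 0 -2 10" --pt "0 0 0 0 0 -2 10" --pt "0 0 0 0 0 -2 10" --pt "0 0 0 0 0 -2 10" --pt "0 0 0 0 0 -2 10" --pt "0 0 0 0 0 -2 10" --pt "0 0 0 0 0 -2 10"

```text
time: 14.15
position: [0.6146, 0.2771, 0.175]
tool_rot: [2.257, 2.185, -0.0]
ft_force: [-0.6, -0.6, -4.3]
grip_width: 0.204
```

```bash
python3 - <<'E'
from go import *
F=[]
for i in range(12):
    s=optics.get_image("side");st=ctrl.get_state();F.append(np.r_[st["ft_force"],st["torque"]])
print(np.mean(F,0).round(2),np.std(F,0).round(2))
delta([.6146,.2771,.173],-.031)
E
```

```text
[-0.18  0.09 -4.22 -0.01 -0.09 -0.01] [0.45 0.45 0.49 0.02 0.03 0.03]
t 14.75 pos [0.6146 0.2771 0.175 ] w 17.9 f [-0.22  0.22 -4.78]
turn deg [-0.    0.   -0.09] shift mm [-0. -0.  2.]
```

The force is unchanged (4.22 vs 4.23 N), so there was no contact. Going back down to the aligned height.

>>> step_arm --pt "0 0 0 0 0 0.6 10" --pt "0 0 0 0 0 1.2 10" --pt "0 0 0 0 0 1.8 10" --pt "0 0 0 0 0 2.1 10" --pt "0 0 0 0 0 2.1 10" --pt "0 0 0 0 0 2.1 10" --pt "0 0 0 0 0 2.1 10" --pt "0 0 0 0 0 2.1 10"

```text
time: 15.75
position: [0.6146, 0.2771, 0.1729]
tool_rot: [2.257, 2.185, -0.0]
ft_force: [-0.1, 0.8, -5.1]
grip_width: 0.204
```

```bash
python3 - <<'E'
from go import *
F=[]
for i in range(8):
    s=optics.get_image("side");st=ctrl.get_state();F.append(np.r_[st["ft_force"],st["torque"]])
print(np.mean(F,0).round(2))
delta([.6146,.2771,.1727],-.031)
print(ctrl.close_job())
E
```

```text
[-0.15  0.06 -4.51 -0.04 -0.12  0.03]
t 16.15 pos [0.6146 0.2771 0.1729] w 18.2 f [-0.33  0.49 -4.93]
turn deg [-0.    0.01 -0.09] shift mm [ 0.  -0.   0.2]
the job is handed in; nothing more can be done
None
```

I lifted the lid out of the rack and carried it over. It is now held upright behind the box, inside face towards the box, with both lid knuckles between the box's knuckles. I handed the job in at about 16 s, with the arm still gripping the lid at 40 N.

**Alignment:** The last camera fit put the pin holes within about 0.3 mm in y. In x it gave −0.3 to +1.5 mm, depending on whether the lid is assumed to tilt. In height, the fit using the arm's reading gave about ±0.3 mm. After that fit I moved the lid about 0.3 mm towards −y and 0.2 mm towards the box to correct small offsets. I looked at the pictures again but did not refit.

**Contact:** The measured load was about 4.2 N both at the fit and 2 mm higher, and 4.5 N at hand-in. Sideways forces were near zero, so the lid's weight is in the grip and it is not touching the box.

**Disagreements:**
- The camera fit kept suggesting a lid tilt of about 0.7°, while the tool itself read vertical.
- A fit relying less on the arm's height reading, with no tilt assumed, put the lid 1.7 mm low. The unchanged load when I raised it 2 mm speaks against that.
- At the end the gripper hid the right hinge from the side camera and the arm hid the left one from the top camera. Each hinge was therefore checked in one view only.

The canvases, brush jar and dish of pins look unmoved in the last full side picture.

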